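# Lock the cut slabs into the carrying rack

### The arm

A 6-joint arm with a two-finger parallel gripper is mounted at the origin on the work surface. World frame = base frame: x ahead of the robot, y to its left, z up, the work surface at z = 0. Lengths are in m, angles in rad, forces in N, time in s.
With the tool pointing down it reaches from about 0.35 to 0.725 m from the base axis. Payload 4.3 kg.
Tool frame: the origin (TCP) lies at the very end of the fingers, on their centre line; the grasp point (between the pads) lies grasp_offset behind it (grasp_offset is the distance from the TCP to the grasp point, in m); z points along the fingers, y is the line along which they close (so a half turn about z gives the same grasp; the last joint's range is limited). The gripper opens to 85 mm and grips with 20 to 120 N. Pads are 22 mm wide; open, the fingers measure 114 mm over their backs; the gripper's body (76 mm by 85 mm) begins 54 mm behind the grasp point. The pads swing forward as they close: fully open they stand 13 mm farther back than shut.
Start: joints at [1.178, 0.377, 0.081, 1.274, 0, 1.46], TCP at [0.16, 0.552, 0.231] pointing down, gripper open.
Joint ranges: [-2.72, 2.72], [-0.84, 1.66], [-1.02, 1.22], [-1.77, 2.12], [-1.37, 1.28], [-3.14, 3.14]. Speed limits (rad/s): [2.57, 2.57, 3.14, 3.14, 3.14, 3.14].

### API

Orientations are given as a 3x3 rotation matrix whose columns are the frame's x, y, z axes.
In Python, from plant import goto, move_l, goto_joints, open_gripper, clamp, sleep, solve_ik, read_camera, IKError, close_job, recognise, place_of, read_t, read_q, read_dq, read_tau, read_tool_pos, read_orientation, read_wrist_force, read_ft_torque, read_grip_width, read_grasp_force, grasp_offset gives the robot as it stands. Calls block until the motion is done:
- goto(position, orientation): joint-space move of the TCP to a pose.
- move_l(position, orientation=None, max_speed=0.15): straight line of the TCP; orientation=None keeps the orientation; max_speed is the mean speed in m/s.
- goto_joints(angles): joint-space move.
- open_gripper() and clamp(grip_force=None): open the fingers fully, or close them until they stop; grip_force is the grip in N (None keeps the last).
- sleep(seconds).
- solve_ik(position, orientation): joint angles nearest the present ones, or None.
- read_camera(name): name is "scene" or "top"; returns a dict with "color" (400x640x3 uint8, red, green, blue), "depth" (400x640 float32, m along the optical axis (not along the pixel's ray), 0 where there is no reading), "fx", "fy", "cx", "cy" (pixels), "rvec" (rotation vector, rad) and "tvec" (3), from world to camera coordinates, as OpenCV has them. Camera axes: x right, y down, z forward; pixel columns grow to the right and rows downward; lengths in m; the calibration is good to about 2 mm. A picture is of the moment at which its call begins.
A pose or a line that the arm cannot do raises IKError and nothing moves.
- close_job(): hands the job in; it is judged then, once.
Trained networks look in the newest picture that a camera, given by its name, has taken for a name from the list of things; names that differ only in an ending like _2 or _b are one class to them, and where a whole thing is asked for, a point or a joint stands for the part that bears it (a point fixed in the world has none). Each returns a list of dicts, best first, with "conf" (0 to 1); they miss things now and then, are a little off and sometimes report something else, mostly with a low value. They report only what shows in the picture. A call takes as long as a camera call. They do not tell look-alikes from the thing itself.
- recognise(camera, label): "bbox" ([left, top, right, bottom] as shares, 0 to 1, of the picture: columns of its width, rows of its height, round what is visible of it).
- place_of(camera, label): "point" ([column, row] as shares, 0 to 1, of the picture: columns of its width, rows of its height: a listed point, or the origin of a listed thing).
Readings, each from a call of its own:
- read_t(): time.
- read_q(): joint angles.
- read_dq(): joint speeds.
- read_tau(): joint torques, N m.
- read_tool_pos(): TCP position.
- read_orientation(): TCP orientation.
- read_wrist_force(): force on the tool from outside, world axes, zero at the start.
- read_ft_torque(): the same for the moment, N m.
- read_grip_width(): finger opening in m.
- read_grasp_force(): force on a finger pad.
Only numpy, scipy, OpenCV 4.12 (cv2) and the standard library are available. Lean on these libraries where they do the work, as an engineer would, in place of code of your own. Each camera call takes 0.05 s, during which the arm holds its last target. There are 200 camera calls.

### The job

Take the loose white slab off the sloping stand and stand it upright on its thin edge in the empty middle slot of the wooden rack, in line with its neighbours, lowering it in rather than dropping it. When it stands there released, swing the green-sleeved steel bar down over the three slabs until it lies fully home in its fork, and then swing the keeper with the red peg across over the bar's end until it is against its stop. Leave the other two slabs in their slots and the blue bowl where it is.

Things in the scene. Friction and masses are not known exactly. Their poses are not given: they have to be found in the camera images.
- slab: the loose slab: a cream-white cut slab with tan rind, a rigid plate 22 (its own x) x 80 (y) x 110 mm (z), about 0.2 kg. Origin: centre of its 22 x 80 mm underside; z runs up its height. Starts leaning on the stand, its z 37 deg from vertical (top towards the stand's -x, the robot's side); its upper 50 mm are free on both faces to be pinched across the thickness
- stand: fixed dark wooden sloping stand, base 100 x 110 mm, to the left or the right of the rack; origin on the table under the slab's lower edge; the slab leans towards its -x; its back plate (6 mm) and toe plate hold the slab like an easel, 75 mm high at most
- rack: fixed wooden rack, base 130 (x) x 280 (y) x 12 mm, origin: centre of its underside. Slots at y = -60, 0, 60 mm: 27 mm gaps between ribs 100 mm long in x, straight to 54 mm and flared to 65 mm above the table; a slab stands in one with its thickness along the rack's y, its top 122 mm above the table
- slot_mid (a point): centre of the middle slot's floor, 12 mm above the table; the slab's origin belongs here
- bar_hinge (a point): point on the bar's hinge axis (parallel to the rack's x), 135 mm above the table, on a steel post 34 mm wide in x and 142 mm high; the fork that catches the bar's end stands at the rack's y = 105 mm, 145 mm high
- bar_sleeve (a point): centre of the bar's green sleeve (diameter 18, 50 mm long), 173 mm along the bar from its hinge. The bar is a steel rod 12 mm in diameter and 225 mm long
- bar (a joint): bar angle (rad): 0 = level along the rack's +y, in its fork (end stop); 1.57 = upright; limit 1.9. Starts about upright or leaning slightly back to the rack's -y. Its stiff hinge (0.3 N m) holds it wherever it is left, so it must be pushed all the way down, with about 2 to 3 N at the sleeve. Down, it clears a seated slab by 4 mm or more
- keeper_hinge (a point): point on the keeper's vertical hinge axis, 150 mm above the table, on a round post at the rack's x = 45, y = 105 mm; the keeper's stop post is at the rack's x = -50, y = 92 mm, 163 mm high
- keeper_peg (a point): middle of the red upright peg (diameter 12, 28 mm high, its top 181 mm above the table) on the keeper, 75 mm from the keeper's hinge. The keeper is a steel strip 16 mm wide and 6 mm thick, its underside 147 mm above the table
- keeper (a joint): angle of the keeper (rad): 0 = closed, pointing to the rack's -x across the bar's end and against its stop; 1.57 = open, pointing to the rack's +y. Limit 1.7, starts open, stays where it is left (0.06 N m of friction, about 1 N at the peg)
- slab_a: bystander in the rack's slot at y = -60 mm: a cream-white cut slab with tan rind, a rigid plate 22 (its own x) x 80 (y) x 110 mm (z)
- slab_b: bystander in the rack's slot at y = +60 mm: a cream-white cut slab with tan rind, a rigid plate 22 (its own x) x 80 (y) x 110 mm (z)
- bowl: blue bowl, 130 mm across, 55 mm high, on the other side of the rack from the stand; leave alone
Mind the look-alikes: they are no part of the job. Leave any turquoise or yellow look-alike of the slab alone.

How it is judged:
By the outcome, as a careful person would: the job done as asked, in the order asked, and still so for the second after the job is handed in, with the robot touching nothing.
It also fails if it takes over 72 s, if anything falls off the work surface, if the arm or the gripper's body presses on something with over 40 N, if the wrist force passes 120 N, or if a joint passes its speed limit or range.

## Working session

There is one attempt and no reset: what is moved stays moved. The work goes in short steps, each a Python script; the robot and the scene stay as the last script left them, time stands still between calls to the robot, and variables do not carry over. Pictures are saved under pics/ and viewed, at most 10 in all, crops included, and the job is handed in when it is done.

```bash
ls; mkdir -p pics; cat > h.py <<'E'
import numpy as np, cv2
from plant import *
def cam(n):
    c=read_camera(n); c['R']=cv2.Rodrigues(np.array(c['rvec'],float))[0]; c['t']=np.array(c['tvec'],float).ravel(); return c
def world(c,u,v,d):  # u,v pixel, d depth
    p=np.stack([(u-c['cx'])/c['fx']*d,(v-c['cy'])/c['fy']*d,d+0*u],-1)
    return (p-c['t'])@c['R']
def ray_z(c,u,v,z):  # intersect pixel ray with height z
    o=-c['R'].T@c['t']; r=c['R'].T@np.array([(u-c['cx'])/c['fx'],(v-c['cy'])/c['fy'],1]); return o+r*(z-o[2])/r[2]
def cloud(c):
    v,u=np.mgrid[0:400,0:640]; return world(c,u.astype(float),v.astype(float),c['depth'].astype(float))
def proj(c,P):
    p=c['R']@np.array(P)+c['t']; return np.array([c['fx']*p[0]/p[2]+c['cx'],c['fy']*p[1]/p[2]+c['cy']])
E
python3 - <<'E'
from h import *
for n in ('scene','top'):
    c=cam(n); cv2.imwrite(f'pics/{n}0.png',c['color'][:,:,::-1]); np.savez(f'{n}0.npz',**c)
    print(n,-c['R'].T@c['t'],c['fx'])
    for l in ['slab','stand','rack','bowl']:
        print(l,[(np.round(np.array(r['bbox'])*[640,400,640,400]).tolist(),round(r['conf'],2)) for r in recognise(n,l)])
    for l,z in [('slot_mid',.012),('bar_hinge',.135),('bar_sleeve',None),('keeper_hinge',.15),('keeper_peg',.167),('rack',0),('stand',0),('slab',None)]:
        for r in place_of(n,l):
            u,v=np.array(r['point'])*[640,400]
            print(l,round(u),round(v),round(r['conf'],2),None if z is None else ray_z(c,u,v,z).round(3))
print(grasp_offset() if callable(grasp_offset) else grasp_offset, read_t())
E
```

```text
pics
scene [1.31271033 0.3773281  0.97022949] 393.6911184203162
slab [([381.0, 244.0, 398.0, 285.0], 0.82), ([211.0, 157.0, 240.0, 179.0], 0.76), ([338.0, 205.0, 362.0, 232.0], 0.74), ([345.0, 229.0, 363.0, 271.0], 0.65), ([447.0, 273.0, 495.0, 317.0], 0.65), ([287.0, 178.0, 317.0, 212.0], 0.63)]
stand [([281.0, 205.0, 320.0, 229.0], 0.58)]
rack [([323.0, 162.0, 436.0, 303.0], 0.97)]
bowl [([447.0, 272.0, 494.0, 315.0], 0.56), ([382.0, 246.0, 398.0, 285.0], 0.4)]
slot_mid 369 267 0.84 [0.58  0.026 0.012]
bar_hinge 334 225 0.89 [ 0.588 -0.096  0.135]
bar_sleeve 330 177 0.69 None
keeper_hinge 403 262 0.76 [0.622 0.147 0.15 ]
keeper_hinge 369 271 0.73 [0.697 0.084 0.15 ]
keeper_peg 430 258 0.57 [0.583 0.205 0.167]
rack 365 271 0.8 [0.59  0.021 0.   ]
rack 352 261 0.17 [ 0.58  -0.033  0.   ]
stand 297 213 0.94 [ 0.494 -0.321  0.   ]
slab 353 260 0.75 None
slab 233 162 0.72 None
slab 355 208 0.67 None
slab 385 278 0.64 None
slab 295 211 0.56 None
top [ 0.19858185 -0.21879067  1.69681207] 518.8115818410922
slab [([302.0, 212.0, 332.0, 250.0], 0.87), ([483.0, 202.0, 520.0, 239.0], 0.75), ([234.0, 166.0, 252.0, 202.0], 0.72), ([274.0, 164.0, 284.0, 195.0], 0.62), ([347.0, 193.0, 388.0, 223.0], 0.22)]
stand [([346.0, 191.0, 386.0, 221.0], 0.93)]
rack [([195.0, 148.0, 307.0, 206.0], 0.64)]
bowl [([152.0, 181.0, 193.0, 218.0], 0.57)]
slot_mid 245 189 0.66 [0.563 0.092 0.012]
bar_sleeve 293 155 0.51 None
keeper_hinge 222 164 0.68 [0.614 0.138 0.15 ]
rack 264 181 0.6 [0.589 0.031 0.   ]
stand 368 204 0.68 [ 0.503 -0.315  0.   ]
slab 319 246 0.95 None
slab 368 203 0.83 None
slab 246 189 0.74 None
slab 504 238 0.73 None
slab 283 185 0.65 None
0.0187 1.3
```

```bash
python3 - <<'E'
import cv2
a=cv2.imread('pics/scene0.png')[130:340,190:510]; cv2.imwrite('pics/s1.png',cv2.resize(a,None,fx=2.5,fy=2.5,interpolation=cv2.INTER_CUBIC))
a=cv2.imread('pics/top0.png')[130:270,140:540]; cv2.imwrite('pics/t1.png',cv2.resize(a,None,fx=2,fy=2,interpolation=cv2.INTER_CUBIC))
E
```

```text
(no output)
```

View pics/s1.png

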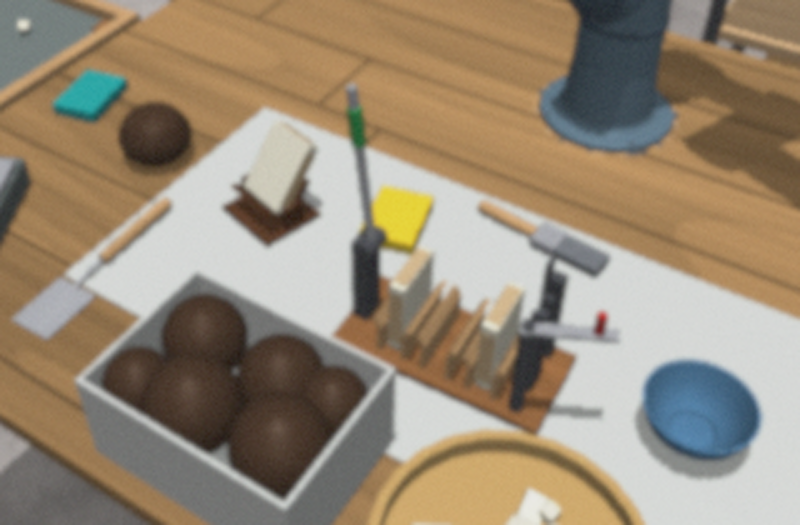

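View pics/t1.png

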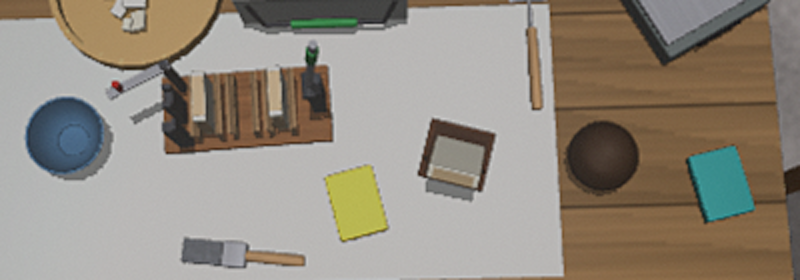

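The scene view shows the white slab on the dark stand at about (302,198). The turquoise slab (226,168) and yellow slab (350,217) lie flat, and the two neighbours stand in the rack at (354,250) and (390,265). The white one leaning on the stand is the target: it is the only loose white slab, and the enlarged crop confirms it. Next I fit the poses from depth.

```bash
cat > fit.py <<'E'
from h import *
from scipy.optimize import least_squares
def box(p,lo,hi):
    c=(np.array(lo)+hi)/2; h=(np.array(hi)-lo)/2; q=abs(p-c)-h
    return np.linalg.norm(np.maximum(q,0),axis=1)+np.minimum(q.max(1),0)
def Rz(a): return np.array([[np.cos(a),-np.sin(a),0],[np.sin(a),np.cos(a),0],[0,0,1]])
def Ry(a): return np.array([[np.cos(a),0,np.sin(a)],[0,1,0],[-np.sin(a),0,np.cos(a)]])
def racksdf(x,P):
    p=(P-[x[0],x[1],0])@Rz(x[2]); d=[box(p,[-.065,-.14,-.1],[.065,.14,.012]),p[:,2]]
    for s in (-.06,.06): d.append(box(p,[-.04,s-.011,0],[.04,s+.011,.122]))
    for s in (-.06,0,.06):
        for k in (-1,1):
            a,b=sorted([s+k*.0135,s+k*(.0135+x[3])]); d.append(box(p,[-.05,a,0],[.05,b,.06]))
    return np.min(d,axis=0)
def slabsdf(x,P):
    R=Rz(x[3])@Ry(-np.radians(37)); p=(P-x[:3])@R
    return box(p,[-.011,-.04,0],[.011,.04,.11])
E
cat > f1.py <<'E'
from fit import *
C={n:dict(np.load(n+'0.npz')) for n in('scene','top')}
D={}
for n,c in C.items():
    P=cloud(c).reshape(-1,3); rgb=c['color'].reshape(-1,3).astype(int); ok=c['depth'].ravel()>0; D[n]=(P[ok],rgb[ok])
    t=(abs(P[ok][:,0]-.45)<.05)&(abs(P[ok][:,1]-.0)<.03); print(n,'table z',np.median(P[ok][t][:,2]),P[ok][t][:,2].std())
def sel(names,m): return np.vstack([D[n][0][m(*D[n])] for n in names])
for names in (['scene'],['top'],['scene','top']):
    m=lambda P,c:(np.hypot(P[:,0]-.585,0)<.1)&(P[:,1]>-.14)&(P[:,1]<.19)&(P[:,2]<.126)&(P[:,2]>-.02)
    P=sel(names,m); x0=np.array([.588,.028,0.05,.008])
    best=min((least_squares(lambda x:racksdf(x,P),[.588+dx,.028+dy,a,.008],loss='soft_l1',f_scale=.003) for a in(-.1,.1) for dx in(-.01,.01) for dy in(-.01,.01)),key=lambda r:r.cost)
    print('rack',names,len(P),best.x.round(4),'med',np.median(abs(best.fun)).round(4),best.cost)
    s=lambda P,c:(np.hypot(P[:,0]-.48,P[:,1]+.31)<.1)&(P[:,2]>.02)&(c.min(1)>110)
    P=sel(names,s); 
    b=min((least_squares(lambda x:slabsdf(x,P),[.5,-.315,.02,a],loss='soft_l1',f_scale=.002) for a in(-.3,0,.3)),key=lambda r:r.cost)
    print('slab',names,len(P),b.x.round(4),'med',np.median(abs(b.fun)).round(4),b.cost, P.min(0).round(3),P.max(0).round(3))
for n in D:
    P,c=D[n]; g=(c[:,1]>c[:,0]+40)&(c[:,1]>c[:,2]+30)&(P[:,2]>.2)&(abs(P[:,1]+.1)<.1)&(abs(P[:,0]-.59)<.1)
    r=(c[:,0]>c[:,1]+70)&(c[:,0]>c[:,2]+70)&(P[:,2]>.13)&(abs(P[:,1]-.2)<.08)&(abs(P[:,0]-.6)<.12)
    print(n,'green',g.sum(),P[g].mean(0) if g.any() else '', 'red',r.sum(),P[r].mean(0) if r.any() else '')
E
python3 f1.py
```

```text
scene table z -0.0004335553128767399 0.0019665222328836287
top table z 0.0015352250367128653 0.0038759537666645636
rack ['scene'] 4924 [0.5796 0.0332 0.0397 0.033 ] med 0.0018 0.05544385335939607
slab ['scene'] 604 [ 0.5023 -0.3205  0.0283 -0.2746] med 0.0013 0.0011473673767569722 [ 0.426 -0.369  0.032] [ 0.521 -0.26   0.124]
rack ['top'] 5297 [0.5776 0.0356 0.0553 0.0171] med 0.0029 0.0507798380218323
slab ['top'] 432 [ 0.5005 -0.3196  0.0313 -0.2788] med 0.0013 0.000609021879240834 [ 0.421 -0.355  0.032] [ 0.516 -0.265  0.131]
rack ['scene', 'top'] 10221 [0.5793 0.032  0.0448 0.033 ] med 0.0022 0.10837228191295431
slab ['scene', 'top'] 1036 [ 0.5016 -0.3203  0.0295 -0.276 ] med 0.0014 0.0018277530021153113 [ 0.421 -0.369  0.032] [ 0.521 -0.26   0.131]
scene green 47 [ 0.59267683 -0.09755038  0.30979951] red 7 [0.58706336 0.20716661 0.17819198]
top green 7 [ 0.58117466 -0.10021861  0.33014979] red 8 [0.58149737 0.2059796  0.18255979]
```

```bash
cat > f2.py <<'E'
from fit import *
C={n:dict(np.load(n+'0.npz')) for n in('scene','top')}
D={n:(cloud(c).reshape(-1,3)[c['depth'].ravel()>0],c['color'].reshape(-1,3)[c['depth'].ravel()>0].astype(int)) for n,c in C.items()}
X={}
for names in (['scene'],['top'],['scene','top']):
    Q=[]
    for n in names:
        P,c=D[n]; q=(P-[.579,.032,0])@Rz(.045)
        m=(abs(q[:,0])<.085)&(q[:,1]>-.16)&(q[:,1]<.16)&(q[:,2]<.126)&(q[:,2]>-.02)
        m&=(abs(q[:,1])<.082)|((q[:,2]<.025))     # drop posts
        Q.append(P[m])
    P=np.vstack(Q)
    b=min((least_squares(lambda x:racksdf(x,P),[.58+dx,.03+dy,a,.007],loss='cauchy',f_scale=.002,bounds=([.5,-.05,-.3,.004],[.7,.1,.3,.012])) for a in(0,.08) for dx in(-.01,.01) for dy in(-.01,.01)),key=lambda r:r.cost)
    print(names,len(P),b.x.round(4),np.median(abs(b.fun)),b.cost); X[names[-1]]=b.x
x=X['top']
for n,c in C.items():
    im=c['color'][:,:,::-1].copy(); S=4; im=cv2.resize(im,None,fx=S,fy=S,interpolation=cv2.INTER_CUBIC)
    def line(p,col=(255,0,255)):
        p=[(Rz(x[2])@np.array(a)+[x[0],x[1],0]) for a in p]; cv2.polylines(im,[np.array([(proj(c,a)+.5)*S for a in p]).astype(int)],False,col,1,cv2.LINE_AA)
    a,b_=.065,.14; line([(-a,-b_,.012),(a,-b_,.012),(a,b_,.012),(-a,b_,.012),(-a,-b_,.012)])
    for s in(-.06,.06): line([(-.04,s-.011,.122),(.04,s-.011,.122),(.04,s+.011,.122),(-.04,s+.011,.122),(-.04,s-.011,.122)],(255,0,0))
    for k in(-.0135,.0135): line([(-.05,k,.054),(.05,k,.054)],(0,255,255))
    line([(0,0,.012)]*2); line([(0,.105,.145),(.045,.105,.15),(.045,.18,.15)],(0,255,0)); line([(0,-.13,.135),(0,-.13,.36)],(0,255,0))
    u0,v0=(310,150) if n=='scene' else (185,130)
    cv2.imwrite(f'pics/o_{n}.png',im[v0*S:(v0+(150 if n=='scene' else 90))*S,u0*S:(u0+140)*S])
E
python3 f2.py
```

```text
['scene'] 3803 [0.5798 0.0317 0.0464 0.0066] 0.001162163165258051 0.0040592506551268255
['top'] 3934 [0.5783 0.0315 0.0467 0.0093] 0.0021363893320543908 0.007848460441158348
['scene', 'top'] 7737 [0.5794 0.0315 0.0454 0.0074] 0.0015880656865827764 0.012077387948138636
```

View pics/o_scene.png

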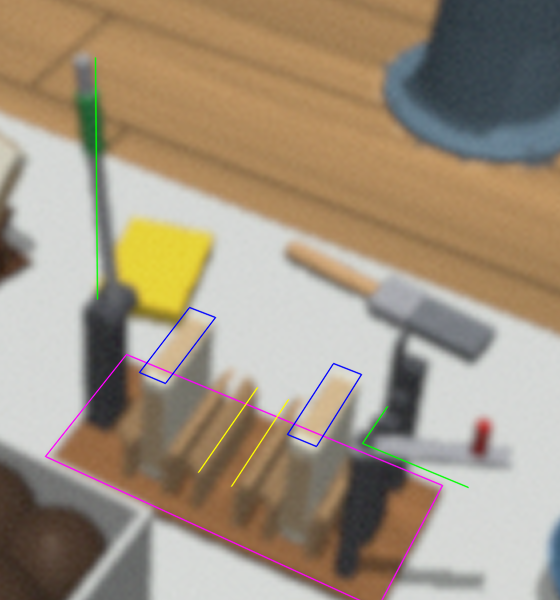

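View pics/o_top.png

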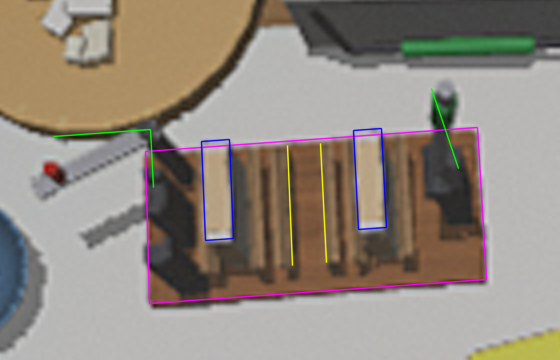

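The top overlay outlines the base, the slabs and the middle slot to about 1 px, and the scene overlay to about 1–2 px. The bar's foot is near (118,298) in the scene crop, so I'll fit its line from depth and check reachability.

```bash
cat > geo.py <<'E'
from fit import *
RK=np.array([.5792,.0316,0]); YAW=.0460
SL=np.array([.5016,-.3203,.0295]); SY=-.276
def W(p): return Rz(YAW)@np.array(p,float)+RK
def ori(yd,zd): 
    z=np.array(zd,float)/np.linalg.norm(zd); y=np.array(yd,float); y-=z*(y@z); y/=np.linalg.norm(y); return np.column_stack([np.cross(y,z),y,z])
Rs=Rz(SY)@Ry(-np.radians(37))   # slab frame
E
python3 - <<'E'
from geo import *
for n in('scene','top'):
    c=dict(np.load(n+'0.npz')); P=cloud(c).reshape(-1,3)[c['depth'].ravel()>0]; q=(P-RK)@Rz(YAW)
    m=(abs(q[:,0])<.04)&(abs(q[:,1]+.13)<.05)&(q[:,2]>.165)&(q[:,2]<.38); s=q[m]
    if len(s)>10: print(n,'bar',len(s),np.polyfit(s[:,2],s[:,1],1),np.polyfit(s[:,2],s[:,0],1),s[:,2].max(), [np.median(s[abs(s[:,2]-z)<.02],0).round(3) for z in(.18,.22,.26,.3,.34)])
    m=(abs(q[:,0])<.05)&(abs(q[:,1]+.12)<.05)&(q[:,2]>.09)&(q[:,2]<.15); s=q[m]; print('post',s.min(0).round(3),s.max(0).round(3),np.median(s,0).round(3))
    m=(q[:,1]>.08)&(q[:,1]<.26)&(abs(q[:,0])<.09)&(q[:,2]>.143)&(q[:,2]<.17); s=q[m]; print('keeper',len(s),s.min(0).round(3),s.max(0).round(3)); print(np.polyfit(s[s[:,1]>.12][:,1],s[s[:,1]>.12][:,0],1))
print(Rs.round(2))
q0=read_q()
for k in(1,-1):
    g=SL+Rs@[0,0,.101]; R=ori(k*Rs[:,0],-Rs[:,2])
    for d in(.10,.0): print('grasp',k,g.round(3),None if (j:=solve_ik(g+Rs[:,2]*d,R)) is None else np.round(j,2))
    for p,y in(((.43,-.20,.26),0),((.43,.0,.26),0),(W([-.0,0,.25]),0),(W([0,0,.114]),0)):
        j=solve_ik(p,ori(k*Rz(YAW)[:,1],[0,0,-1])); print('place',k,None if j is None else np.round(j,2))
    for p in ([0,-.19,.3],[0,-.19,.45],[0,-.0,.45],[0,.055,.142],[.09,.18,.22],[0,.1,.2]):
        for yy in (0,1):
            j=solve_ik(W(p),ori(k*Rz(YAW)[:,yy],[0,0,-1])); print('push',p,'tool y along',yy,None if j is None else np.round(j,2))
E
```

```text
scene bar 273 [-0.11325278 -0.09688322] [0.00177878 0.00513488] 0.35945877719907804 [array([ 0.006, -0.117,  0.183]), array([ 0.006, -0.122,  0.222]), array([ 0.006, -0.126,  0.259]), array([ 0.008, -0.129,  0.302]), array([ 0.005, -0.135,  0.338])]
post [-0.02  -0.135  0.09 ] [ 0.023 -0.103  0.15 ] [ 0.015 -0.115  0.133]
keeper 302 [-0.059  0.089  0.143] [0.056 0.196 0.169]
[-0.40503363  0.08802878]
top bar 108 [-0.11708809 -0.09784915] [ 0.01464262 -0.00845615] 0.3614181221008502 [array([-0.005, -0.119,  0.182]), array([-0.005, -0.124,  0.22 ]), array([-0.005, -0.129,  0.26 ]), array([-0.007, -0.133,  0.303]), array([-0.003, -0.137,  0.337])]
post [-0.041 -0.135  0.091] [ 0.033 -0.07   0.15 ] [-0.009 -0.117  0.139]
keeper 236 [-0.06   0.088  0.143] [0.054 0.193 0.169]
[-0.4744562   0.09317001]
[[ 0.77  0.27 -0.58]
 [-0.22  0.96  0.16]
 [ 0.6   0.    0.8 ]]
grasp 1 [ 0.443 -0.304  0.11 ] [-1.06 -0.2  -0.89  0.39  0.44  0.9 ]
grasp 1 [ 0.443 -0.304  0.11 ] [-0.94  0.03 -0.95  0.05  0.38  1.01]
place 1 [-0.57  0.17 -0.13  1.28  0.   -0.62]
place 1 [-0.15  0.08 -0.23  1.26  0.   -0.19]
[... 1488 characters left out ...]
64  1.12  2.05  0.   -1.98]
push [0, -0.19, 0.45] tool y along 1 [-0.37  0.64  1.12  2.05  0.    2.73]
push [0, -0.0, 0.45] tool y along 0 [-0.05  0.51  0.88  1.94  0.   -1.67]
push [0, -0.0, 0.45] tool y along 1 [-0.05  0.51  0.88  1.94  0.    3.04]
push [0, 0.055, 0.142] tool y along 0 [ 0.04  0.43 -0.07  1.07  0.   -1.58]
push [0, 0.055, 0.142] tool y along 1 [ 0.04  0.43 -0.07  1.07  0.    3.14]
push [0.09, 0.18, 0.22] tool y along 0 [ 0.22  0.65  0.5   1.42  0.   -1.39]
push [0.09, 0.18, 0.22] tool y along 1 [ 0.22  0.65  0.5   1.42  0.   -2.96]
push [0, 0.1, 0.2] tool y along 0 [ 0.12  0.42  0.06  1.21  0.   -1.5 ]
push [0, 0.1, 0.2] tool y along 1 [ 0.12  0.42  0.06  1.21  0.   -3.07]
```

```bash
cat > a1.py <<'E'
from geo import *
D=[0,0,-1]; yr=Rz(YAW)[:,1]
g=SL+Rs@[0,0,.100]; R=ori(Rs[:,0],-Rs[:,2]); Rp=ori(yr,D)
goto([.2,.37,.33],ori([0,-1,0],D) if 0 else read_orientation())
goto([.34,-.2,.33],Rp)
goto(g+Rs[:,2]*.08,R)
move_l(g,R,max_speed=.08)
f0=np.array(read_wrist_force())
clamp(50); print('w',read_grip_width(),read_grasp_force(),np.round(read_wrist_force()-f0,2))
move_l(g+Rs[:,2]*.07,R,max_speed=.1)
goto([.42,-.20,.27],Rp)
print('w',read_grip_width(),read_grasp_force(),np.round(read_wrist_force()-f0,2),read_t())
for n in('scene','top'):
    c=cam(n); np.savez(n+'1.npz',**c); cv2.imwrite(f'pics/{n}_1.png',c['color'][:,:,::-1])
    P=cloud(c).reshape(-1,3); p=np.array(read_tool_pos()); R=np.array(read_orientation())
    m=(c['depth'].ravel()>0)&(np.linalg.norm(P-p,axis=1)<.15)&(P[:,2]<p[2]-.005)&(P[:,2]>.1); s=(P[m]-p)@R
    print(n,m.sum(),np.percentile(s,[1,5,50,95,99],axis=0).round(4))
print(read_tool_pos())
E
python3 a1.py
```

```text
w 0.020249647878683576 48.853814005851746 [-3.93  2.34  4.15]
w 0.020427003495682588 49.05630826950073 [ 0.08  0.03 -0.14] 9.725
scene 280 [[-0.0413 -0.0091  0.0068]
 [-0.0394 -0.0082  0.0104]
 [-0.0049  0.0101  0.0471]
 [ 0.0329  0.0119  0.0929]
 [ 0.0354  0.0125  0.0981]]
top 30 [[ 0.0405 -0.0096  0.0065]
 [ 0.0414 -0.0094  0.007 ]
 [ 0.0433 -0.0005  0.0421]
 [ 0.044   0.009   0.0877]
 [ 0.0442  0.0099  0.0881]]
[ 0.41956015 -0.20009074  0.26935429]
```

```bash
python3 - <<'E'
from geo import *
p=np.array(read_tool_pos()); R=np.array(read_orientation())
for names in(['scene'],['scene','top']):
    Q=[]
    for n in names:
        c=dict(np.load(n+'1.npz')); P=cloud(c).reshape(-1,3); s=(P-p)@R
        Q.append(s[(c['depth'].ravel()>0)&(abs(s[:,0])<.06)&(abs(s[:,1])<.02)&(s[:,2]>.003)&(s[:,2]<.115)])
    Q=np.vstack(Q)
    def f(x):  # tool-frame box: offx, offy, bottom depth, rot about y, rot about x
        q=(Q-[x[0],x[1],0])@Ry(x[3])@cv2.Rodrigues(np.array([x[4],0,0]))[0]; return box(q,[-.04,-.011,x[2]-.11],[.04,.011,x[2]])
    b=least_squares(f,[0,0,.1,0,0],loss='soft_l1',f_scale=.002); print(names,len(Q),b.x.round(4),np.median(abs(b.fun)))
im=cv2.imread('pics/scene_1.png'); u,v=proj(dict(np.load('scene1.npz')),p).astype(int); print(u,v)
cv2.imwrite('pics/c1.png',cv2.resize(im[v-70:v+70,u-70:u+130],None,fx=4,fy=4,interpolation=cv2.INTER_CUBIC))
E
```

```text
['scene'] 285 [ 0.0014 -0.0013  0.1024 -0.0046 -0.0127] 0.0007187478798019366
['scene', 'top'] 315 [ 0.0023 -0.0013  0.1024 -0.0023 -0.0129] 0.0007658713014496322
335 152
```

View pics/c1.png

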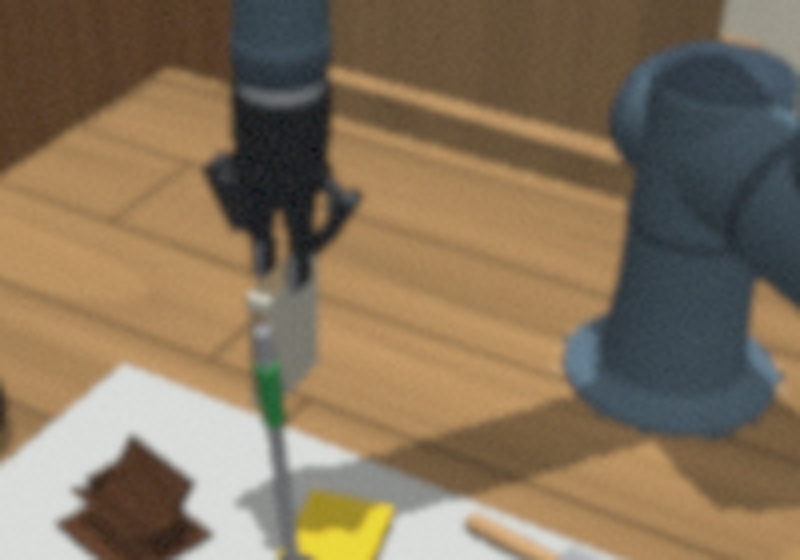

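The crop shows the slab upright in the fingers and the stand empty. The fit puts it square in the hand, with its bottom 102 mm below the TCP. Next I insert it with a force guard.

```bash
cat > a2.py <<'E'
from geo import *
Rp=ori(Rz(YAW)[:,1],[0,0,-1]); dx,dy=.002,.0007
goto([.42,0,.27],Rp)
move_l(W([dx,dy,.25]),Rp,max_speed=.15)
move_l(W([dx,dy,.178]),Rp,max_speed=.1)
f0=np.array(read_wrist_force()); z=.178
while z>.105:
    z-=.006 if z>.124 else .001
    move_l(W([dx,dy,z]),Rp,max_speed=.05); f=np.array(read_wrist_force())-f0
    if abs(f).max()>1.5: print(round(z,4),f.round(2),round(read_tool_pos()[2],4))
    if f[2]>5 or np.hypot(f[0],f[1])>12: break
print(z,f,read_t(),read_grip_width())
E
python3 a2.py
```

```text
0.166 [ 0.4   0.17 -1.69] 0.1655
0.142 [-0.42  0.13 -2.32] 0.1415
0.13 [-0.7   0.77 -1.51] 0.1295
0.121 [-0.1   0.55 -1.67] 0.1209
0.12 [ 0.63  0.88 -1.99] 0.1199
0.118 [ 0.01  0.33 -2.39] 0.1179
0.114 [-0.05 -0.19 -2.21] 0.1139
0.113 [ 0.39  0.51 -1.77] 0.1129
0.112 [-2.12  1.19  3.23] 0.1126
0.111 [-3.5   1.25  9.23] 0.1126
0.11099999999999993 [-3.49628297  1.25295945  9.23332678] 18.4083 0.020601602030015174
```

```bash
cat > a3.py <<'E'
from geo import *
Rp=ori(Rz(YAW)[:,1],[0,0,-1]); dx,dy=.002,.0007
move_l(W([dx,dy,.1127]),Rp,max_speed=.05)
open_gripper(); print(np.round(read_wrist_force(),1),read_grip_width(),read_grasp_force())
move_l(W([dx,dy,.2]),Rp,max_speed=.1)
goto(W([dx-.14,dy,.33]),Rp); print(read_t())
for n in('scene','top'):
    c=cam(n); np.savez(n+'2.npz',**c); cv2.imwrite(f'pics/{n}_2.png',c['color'][:,:,::-1])
    P=cloud(c).reshape(-1,3)[c['depth'].ravel()>0]; q=(P-RK)@Rz(YAW)
    for s in(-.06,0,.06):
        m=(abs(q[:,0])<.06)&(abs(q[:,1]-s)<.02)&(q[:,2]>.112)&(q[:,2]<.14); t=q[m]; print(n,s,len(t),t.mean(0).round(4),t.min(0).round(3),t.max(0).round(3))
im=cv2.imread('pics/scene_2.png')[150:310,290:490]; cv2.imwrite('pics/c2.png',cv2.resize(im,None,fx=3.5,fy=3.5,interpolation=cv2.INTER_CUBIC))
E
python3 a3.py
```

```text
[ 0.2  0.1 -1.2] 0.0854795488360737 0.0
21.1167
scene -0.06 164 [ 0.0052 -0.0576  0.1196] [-0.039 -0.07   0.112] [ 0.043 -0.047  0.125]
scene 0 168 [0.005  0.0026 0.12  ] [-0.04  -0.009  0.112] [0.044 0.013 0.125]
scene 0.06 182 [0.0061 0.0617 0.1201] [-0.037  0.049  0.112] [0.044 0.072 0.125]
top -0.06 177 [-0.0026 -0.0608  0.1221] [-0.042 -0.071  0.113] [ 0.038 -0.049  0.134]
top 0 186 [-0.0032 -0.0002  0.122 ] [-0.042 -0.011  0.113] [0.039 0.012 0.132]
top 0.06 7 [-1.000e-04  4.930e-02  1.179e-01] [-0.009  0.048  0.112] [0.005 0.051 0.127]
```

View pics/c2.png

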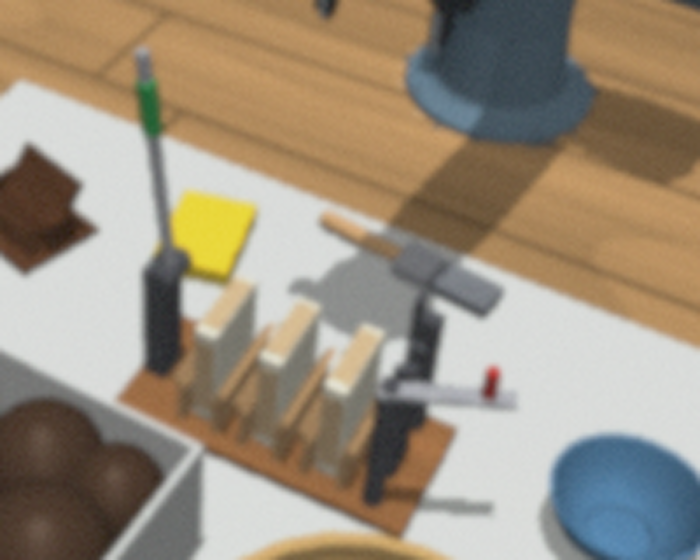

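The three slabs stand in line in the rack, released, with heights and spacing consistent with the slots. Now the bar.

```bash
cat > a4.py <<'E'
from geo import *
Rb=ori(Rz(YAW)[:,0],[0,0,-1]); H=np.array([-.112,.135]); r=.174
clamp(20); print(read_grip_width())
def tcp(th,extra=0):
    d=np.array([np.cos(th),np.sin(th)]); n=np.array([np.sin(th),-np.cos(th)])
    p=H+r*d-n*(.009-extra)-[.011,0]; return W([0,*p])
goto([.41,-.22,.33],Rb)
goto(W([0,-.21,.31]),Rb); f0=np.array(read_wrist_force())
for th in np.r_[np.arange(1.75,.04,-.15),.03]:
    move_l(tcp(th),Rb,max_speed=.1); f=np.array(read_wrist_force())-f0; print(round(th,2),f.round(1))
    if np.linalg.norm(f)>20: break
else:
    p=tcp(0)
    for k in range(10):
        move_l(p-[0,0,.001*k],Rb,max_speed=.05); f=np.array(read_wrist_force())-f0; print(k,f.round(1),round(read_tool_pos()[2],4))
        if f[2]>12: break
print(read_t())
E
python3 a4.py
```

```text
0.00015036583630746803
1.75 [-0.6 -0.6  0.8]
1.6 [-1.9  0.   1.3]
1.45 [-0.8  0.5 -0.2]
1.3 [-0.5  0.5 -0.3]
1.15 [-1.2  0.1  0.8]
1.0 [-1.1 -0.3  0.8]
0.85 [-0.8  1.1  0.4]
0.7 [-1.2  0.5  1.1]
0.55 [-0.2  0.4  0.4]
0.4 [-0.4  0.3  1. ]
0.25 [0.  0.1 1.3]
0.1 [-0.3  1.   0.4]
0.03 [-0.7  0.9 -0.2]
0 [-1.2  0.7  0.6] 0.1441
1 [-1.8  0.5  4.9] 0.1439
2 [-4.6  0.   9.4] 0.1438
3 [-5.6 -0.7 14.8] 0.1436
30.125
```

```bash
cat > a5.py <<'E'
from geo import *
Rw=Rz(YAW)
def pose(k,back=0):
    e=np.array([-np.cos(k),np.sin(k),0]); t=np.array([-np.sin(k),-np.cos(k),0])
    p=np.array([.045,.105,0])+.075*e-t*(.017+back); return p,ori(Rw@-e,[0,0,-1])
p=np.array(read_tool_pos()); move_l(p+[0,0,.09],max_speed=.15)
c=cam('scene'); P=cloud(c).reshape(-1,3)[c['depth'].ravel()>0]; q=(P-RK)@Rw
for y in(-.03,.03,.085): m=(abs(q[:,0])<.012)&(abs(q[:,1]-y)<.006)&(q[:,2]>.125)&(q[:,2]<.2); print('bar top',y,q[m][:,2].max() if m.any() else None,m.sum())
k=1.45; a,R=pose(k)
goto(W(a+[0,0,.235]),R); move_l(W(a+[0,0,.158]),R,max_speed=.1); f0=np.array(read_wrist_force()); print(np.round(read_q(),2))
while k>-.12:
    k-=.2 if k>.25 else (.05 if k>.08 else .013)
    a,R=pose(k); move_l(W(a+[0,0,.158]),R,max_speed=.08); f=np.array(read_wrist_force())-f0; print(round(k,3),f.round(1))
    if np.hypot(f[0],f[1])>(9 if k<.12 else 15): break
print(read_t())
E
python3 a5.py
```

```text
bar top -0.03 0.14230383224646403 17
bar top 0.03 0.1437975804489727 17
bar top 0.085 0.14221662423367945 22
[ 0.24  0.58  0.21  1.2   0.   -3.07]Traceback (most recent call last):
  File "a5.py", line 13, in <module>
    a,R=pose(k); move_l(W(a+[0,0,.158]),R,max_speed=.08); f=np.array(read_wrist_force())-f0; print(round(k,3),f.round(1))
                 ~~~~~~^^^^^^^^^^^^^^^^^^^^^^^^^^^^^^^^^
plant.IKError: the arm cannot follow that straight line within its joint ranges
```

The bar lies level and home, with its top at 0.142 along the whole length. The wrist was at its joint limit, so I flip the tool half a turn.

```bash
sed -i 's/ori(Rw@-e/ori(Rw@e/; s/^p=np.array(read_tool_pos.*/p=np.array(read_tool_pos()); move_l(p+[0,0,.077],max_speed=.15)/; /^c=cam/d; /^for y in/d' a5.py; python3 a5.py
```

```text
[ 0.24  0.58  0.21  1.2  -0.    0.07]
1.25 [-0.6 -0.4 -1.2]
1.05 [ 0.6  0.7 -0.9]
0.85 [-0.4  0.8 -1.5]
0.65 [ 0.3  0.1 -1.4]
0.45 [-0.5  0.2 -1.8]
0.25 [-0.3  0.1 -2.4]
0.05 [-0.7  0.3 -1.8]
0.037 [-1.4  0.1 -1.1]
0.024 [-0.1  1.  -2.2]
0.011 [ 1.   1.9 -2.7]
-0.002 [ 0.6  5.5 -1.9]
-0.015 [ 0.3  8.1 -3. ]
-0.028 [ 1.1  9.7 -3.7]
43.875
```

```bash
python3 - <<'E'
from geo import *
p=np.array(read_tool_pos()); move_l(p+Rz(YAW)@[0,.006,0],max_speed=.05); p=np.array(read_tool_pos()); move_l(p+[0,0,.12],max_speed=.15)
R=ori(Rz(YAW)[:,0]*-1,[0,0,-1]); goto([.40,.12,.33],R); print(read_t())
c=cam('scene'); cv2.imwrite('pics/c3.png',cv2.resize(c['color'][150:310,290:490,::-1],None,fx=3.5,fy=3.5,interpolation=cv2.INTER_CUBIC))
P=cloud(c).reshape(-1,3)[c['depth'].ravel()>0]; q=(P-RK)@Rz(YAW); m=(abs(q[:,0])<.08)&(abs(q[:,1]-.105)<.05)&(q[:,2]>.17)&(q[:,2]<.19); print('peg',q[m].mean(0).round(4),m.sum())
for y in(-.03,.03,.08): m=(abs(q[:,0])<.012)&(abs(q[:,1]-y)<.006)&(q[:,2]>.125)&(q[:,2]<.2); print('bar',y,q[m][:,2].max())
E
```

```text
45.825
peg [-0.0271  0.1053  0.1771] 19
bar -0.03 0.1407982721046115
bar 0.03 0.14194067116310521
bar 0.08 0.14515581716714282
```

View pics/c3.png

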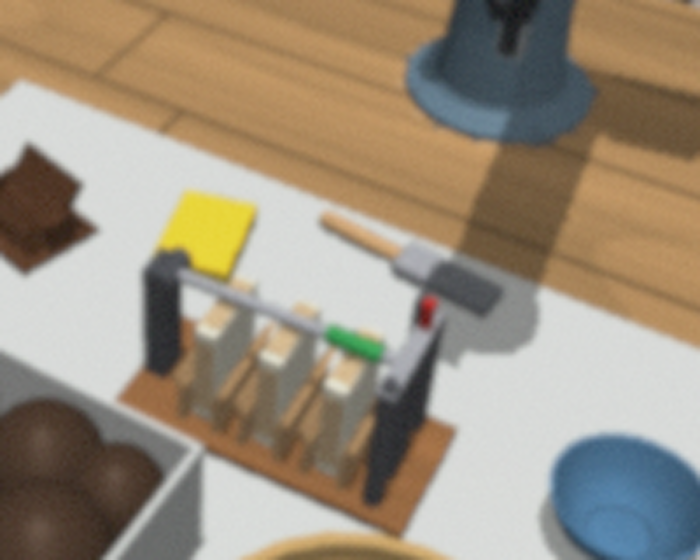

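The bar lies level over the three slabs and the keeper is across its end, with the peg at the expected (-0.03, 0.105). The bowl hasn't moved. Handing in.

```bash
python3 -c "
from plant import *
print(close_job())"
```

```text
the job is handed in; nothing more can be done
None
```

The job is handed in: the slab stands released in the middle slot in line with its neighbours, the bar lies home in its fork, and the keeper is closed against its stop. The last clock reading before handing in was 45.8 s, the other two slabs are still in their slots, and the bowl was not touched.

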